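# Close two hinged clips over a waste pipe

### The job

The white waste pipe lies loose in its two grey hinged clips on the board. Push each clip's strap over the pipe and press it down until the edge at its free end clicks in beneath the retaining lip of the latch. Leave the pipe lying where it is and do not lift or disturb the loose fittings and tools around it.

Things in the scene. Friction and masses are not known exactly. Their poses are not given: they have to be found in the camera images.
- board: plywood board 240 x 460 mm, screwed to the bench; origin at the centre of its underside, top at 18 mm; y runs along the pipe, x across it and away from the robot. A finished 22 mm copper run is fixed along its far edge, centre 97 mm beyond the white pipe's axis, all below 60 mm over the bench.
- pipe: loose white plastic waste pipe, 50 mm in diameter, 440 mm long, with a socket 58 mm in diameter and 45 mm long at its +y end; origin on its axis at mid-length, y along the pipe (it may have rolled about it). It lies in both clips' saddles, axis 53 mm above the bench, top at 78 mm.
- clip_a: foot and saddle of the grey plastic hinged pipe clip on the +y half of the board, fixed: 92 mm across the pipe, 30 mm wide along it; origin at the centre of its underside, on the board's top under the pipe's axis; x across the pipe from hinge to latch, y along the pipe, z up. The hinge is on the robot's side of the pipe, the latch with the retaining lip on the far side.
- clip_a_hinge (a point): point on the hinge axis of strap a, mid-width; fixed, 34 mm from the pipe's axis on the robot's side, 55 mm above the bench; axes as the clip's; the hinge turns about y.
- strap_a (a joint): angle of strap a, rad: 0 closed over the pipe, growing as the free end rises; 1.57 upright, 2 leaning back towards the robot; starts at 1.45 to 2.05. A weak spring (0.035 N m/rad about 1.8 rad, friction 0.02 N m) pushes an unlatched strap up again to over 1 rad. Stops at -0.035; latched it rests at about 0.01.
- strap_a_pad (a point): centre of the flat ribbed press pad on the outer face of strap a, 34 mm (across the pipe) x 30 mm. Strap upright: the pad faces the robot, centre 54 mm above the hinge axis, 29 mm on the robot's side. Closed: level, facing up, centre 54 mm beyond the hinge axis, 84 mm above the bench, 14 mm higher than the latch. z: the pad's outward normal; x: to the free end.
- strap_a_toe (a point): upper outer edge of the toe at the free end of strap a, mid-width: a tab 5 mm thick, as wide as the strap, 76 mm from the hinge axis. This edge goes beneath the lip. Closed it is 42 mm beyond the pipe's axis, 59 mm above the bench.
- lip_a (a joint): deflection of latch tongue a, rad: 0 at rest, growing as it is pushed away from the pipe. Tongue 30 mm wide, 46 mm beyond the pipe's axis, top 70 mm above the bench; its lip, sloping on top, overhangs the closed toe by 3.7 mm, underside 60 mm above the bench. Pressing the pad down with about 12 N makes it give way about 0.1 rad and spring back over the toe.
- clip_b: foot and saddle of the grey plastic hinged pipe clip on the -y half of the board, fixed: 92 mm across the pipe, 30 mm wide along it; origin at the centre of its underside, on the board's top under the pipe's axis; x across the pipe from hinge to latch, y along the pipe, z up. The hinge is on the robot's side of the pipe, the latch with the retaining lip on the far side.
- clip_b_hinge (a point): point on the hinge axis of strap b, mid-width; fixed, 34 mm from the pipe's axis on the robot's side, 55 mm above the bench; axes as the clip's; the hinge turns about y.
- strap_b (a joint): angle of strap b, rad: 0 closed over the pipe, growing as the free end rises; 1.57 upright, 2 leaning back towards the robot; starts at 1.45 to 2.05. A weak spring (0.035 N m/rad about 1.8 rad, friction 0.02 N m) pushes an unlatched strap up again to over 1 rad. Stops at -0.035; latched it rests at about 0.01.
- strap_b_pad (a point): centre of the flat ribbed press pad on the outer face of strap b, 34 mm (across the pipe) x 30 mm. Strap upright: the pad faces the robot, centre 54 mm above the hinge axis, 29 mm on the robot's side. Closed: level, facing up, centre 54 mm beyond the hinge axis, 84 mm above the bench, 14 mm higher than the latch. z: the pad's outward normal; x: to the free end.
- strap_b_toe (a point): upper outer edge of the toe at the free end of strap b, mid-width: a tab 5 mm thick, as wide as the strap, 76 mm from the hinge axis. This edge goes beneath the lip. Closed it is 42 mm beyond the pipe's axis, 59 mm above the bench.
- lip_b (a joint): deflection of latch tongue b, rad: 0 at rest, growing as it is pushed away from the pipe. Tongue 30 mm wide, 46 mm beyond the pipe's axis, top 70 mm above the bench; its lip, sloping on top, overhangs the closed toe by 3.7 mm, underside 60 mm above the bench. Pressing the pad down with about 12 N makes it give way about 0.1 rad and spring back over the toe.
- coupling: loose white plastic pipe coupling, a ring 58 mm in diameter and 55 mm tall standing on the board on the robot's side of the pipe, between the clips; origin at the centre of its underside
- elbow: loose copper and brass elbow, two 44 mm arms 30 mm thick lying on the board near its -y end; origin below its corner
- union: loose brass union, 40 mm in diameter and 34 mm tall, standing on the board near its +y end; origin at the centre of its underside
- tape: loose roll of thread tape, 56 mm in diameter and 18 mm high, lying on the bench at the right
- can: loose tin 74 mm in diameter and 115 mm tall on the bench at the left; origin at the centre of its underside
- wrench: loose steel wrench lying on the bench at the right of the board
- driver: loose screwdriver with a black handle lying on the bench at the left of the board

How it is judged:
By the outcome, as a careful person would: the job done as asked, in the order asked, and still so for the second after the job is handed in, with the robot touching nothing.
It also fails if it takes over 42 s, if anything falls off the work surface, if the arm or the gripper's body presses on something with over 40 N, if the wrist force passes 120 N, or if a joint passes its speed limit or range.

### The arm

A 6-joint arm with a two-finger parallel gripper is mounted at the origin on the work surface. World frame = base frame: x ahead of the robot, y to its left, z up, the work surface at z = 0. Lengths are in m, angles in rad, forces in N, time in s.
With the tool pointing down it reaches from about 0.3 to 0.875 m from the base axis. Payload 6.4 kg.
Tool frame: the origin (TCP) lies between the finger pads; the fingertips stand tip_extent ahead of it and the grasp point (between the pads) lies 5 mm behind it (tip_extent is the distance from the TCP to the fingertips, in m); z points along the fingers, y is the direction in which the jaws open and shut (so a half turn about z gives the same grasp; the last joint's range is limited). The gripper opens to 85 mm and grips with 20 to 120 N. Pads are 22 mm wide; open, the fingers measure 114 mm over their backs; the gripper's body (76 mm by 85 mm) begins 54 mm behind the grasp point. The pads swing forward as they close: fully open they stand 13 mm farther back than shut.
Start: joints at [-1.418, 0.181, 1.607, -0, 1.354, -0.206], TCP at [0.202, -0.538, 0.245] pointing down, gripper open.
Joint ranges: [-2.99, 2.99], [-0.89, 2.07], [0.3, 2.58], [-1.14, 4.28], [0, 2.63], [-3.12, 3.12]. Speed limits (rad/s): [2.57, 2.57, 3.01, 3.14, 3.14, 3.14].

### API

Orientations are given as a unit quaternion [w, x, y, z].
In Python, from bench import * gives the robot as it stands.
- The arm moves only by the shell command python3 -m jog 'ROWS'. ROWS is JSON, a list of rows, each a list of 3 entries, a list of its own where there are three numbers: the shift along the tool's x, y, z in mm, then the turn, a rotation vector about the tool's x, y, z in rad, then the opening, from 0 (shut) to 1 (fully open). A call has 1 to 20 rows; each row is the pose to reach, as a shift and turn from the pose measured when the call began, along the tool's axes at that moment; what a row does not reach only later rows make up. A row lasts 1/12 s, in which the tool goes at most 41.7 mm and 7.16 degrees, less where a joint would pass 70% of its speed; a pose out of reach is approached as far as the arm can. A call with a gripper value outside its range is refused whole. The fingers move at their own pace and stop on an object; the grip force is fixed at half the most. Time passes only in rows, so rows that repeat a pose let the fingers close. It gives the time, the measured TCP pose, the force and the opening at its end, in the units of the state.
- get_obs(): the state, without advancing time (a new reading comes with each control period).
- camera(name): name is "scene" or "side" or "wrist"; returns (picture, depth): 480x640x3 uint8, red, green, blue; 480x640 float32, m along the optical axis (not along the pixel's ray), 0 where there is no reading.
- get_calibration(name): a dict with "fx", "fy", "cx", "cy" (pixels), "world_from_camera" (4x4, takes a point from camera to world coordinates). Camera axes: x right, y down, z forward; pixel columns grow to the right and rows downward; lengths in m; the calibration is good to about 2 mm. The wrist camera is an equidistant fisheye: a pixel r from the principal point sees the ray r / f radians off the axis. A picture is of the moment at which its call begins: read the wrist's pose just before it. get_calibration takes no time and is no camera call; for the wrist camera it gives the pose at the moment of the call.
- hand_in(): hands the job in, once; it reports no verdict.
The state is a dict: "time_s": time; "q": joint angles; "dq": joint speeds; "joint_efforts": joint torques, N m; "eef_pos": TCP position; "eef_rot": TCP orientation; "wrist_force": force on the tool from outside, world axes, zero at the start; "torque": the same for the moment, N m; "opening": opening from 0.0 (shut) to 1.0 (fully open).
Only numpy, scipy, OpenCV 4.12 (cv2) and the standard library are available. Lean on these libraries where they do the work, as an engineer would, in place of code of your own. Each camera call takes 0.05 s, during which the arm holds its last target.

## Working session

There is one attempt and no reset: what is moved stays moved. The work goes in short steps, Python scripts to look and compute and a shell command to move; the robot and the scene stay as the last step left them, time stands still between calls to the robot, and variables do not carry over. Pictures are saved under pics/ and viewed, and the job is handed in when it is done.

```bash
ls; mkdir -p pics; python3 - <<'E'
from bench import *
import cv2
o=get_obs();print(o)
for n in ["scene","side","wrist"]:
    p,d=camera(n);cv2.imwrite(f"pics/{n}0.png",p[:,:,::-1])
    import numpy as np
    np.save(f"pics/{n}0_d.npy",d);np.save(f"pics/{n}0_p.npy",p)
    c=get_calibration(n);print(n,c)
E
```

```text
pics
{'time_s': 0.0, 'q': array([-1.41831143e+00,  1.81541626e-01,  1.60799581e+00, -1.23479015e-05,
        1.35377095e+00, -2.06276287e-01]), 'dq': array([ 0.00093299,  0.00168726, -0.00034484, -0.00135226, -0.00035528,
       -0.00117045]), 'joint_efforts': array([-1.21645164e-03, -4.44870079e+01, -3.51343346e+01, -2.99280682e-04,
        9.00823390e-03, -4.67820598e-05]), 'eef_pos': array([ 0.20183664, -0.53786185,  0.24438968]), 'eef_rot': array([-8.57715100e-04,  9.83953796e-01,  1.78421386e-01,  1.70442461e-05]), 'wrist_force': array([0.48744929, 0.57595115, 0.27544341]), 'torque': array([-0.02605552,  0.04290773, -0.00108827]), 'opening': 0.9975834271396989}
scene {'fx': 484.8063645941478, 'fy': 484.8063645941478, 'cx': 321.2583274722627, 'cy': 236.00134874964962, 'world_from_camera': array([[ 0.7579243 ,  0.44919558, -0.47304765,  1.01870214],
       [ 0.65217725, -0.50544387,  0.5649702 , -0.61699183],
       [ 0.01468308, -0.73671556, -0.67604333,  0.81231597],
       [ 0.        ,  0.        ,  0.        ,  1.        ]])}
side {'fx': 602.439278085621, 'fy': 602.439278085621, 'cx': 313.7526012032236, 'cy': 238.21394788135612, 'world_from_camera': array([[-0.99787704, -0.02052607,  0.06180689,  0.42691339],
       [-0.06368137,  0.50631728, -0.85999273,  1.33433462],
       [-0.01364163, -0.86210295, -0.50654951,  0.89429664],
       [ 0.        ,  0.        ,  0.        ,  1.        ]])}
wrist {'fx': 371.64829954431775, 'fy': 371.64829954431775, 'cx': 315.90460237749636, 'cy': 240.5153344453749, 'world_from_camera': array([[ 0.35136045, -0.88510798, -0.30517159,  0.28159428],
       [-0.93623775, -0.33292606, -0.11233484, -0.50774801],
       [-0.00217112,  0.32518319, -0.94564855,  0.37325662],
       [ 0.        ,  0.        ,  0.        ,  1.        ]])}
```

View pics/scene0.png

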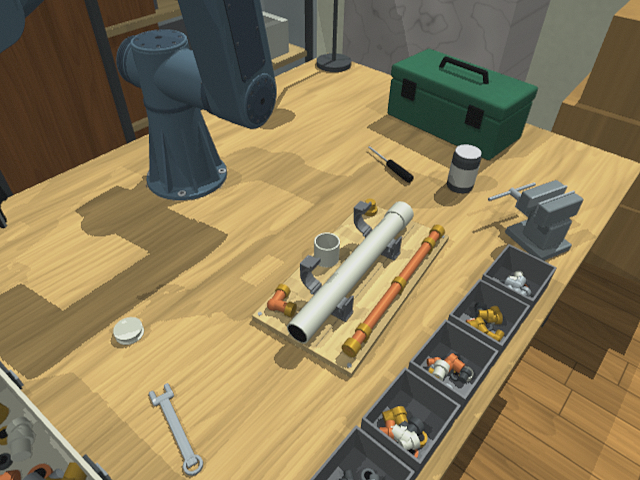

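View pics/side0.png

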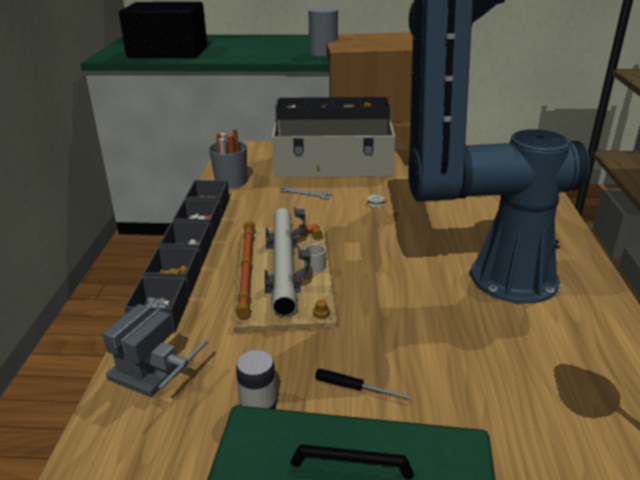

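The scene view shows the pipe running from about (300,328) to (402,212), with strap b at about (312,270) and strap a at (362,215). Both straps are upright, and the coupling at (326,248) stands between them.

```bash
cat > h.py <<'E'
import numpy as np, cv2
from bench import *
def cloud(c,d):
    v,u=np.mgrid[0:480,0:640]
    P=np.stack([(u-c["cx"])/c["fx"]*d,(v-c["cy"])/c["fy"]*d,d],-1)
    T=np.array(c["world_from_camera"]); return P@T[:3,:3].T+T[:3,3]
E
python3 - <<'E'
from h import *
for n,roi in [("scene",(240,190,220,190)),("side",(220,190,130,150))]:
    p=np.load(f"pics/{n}0_p.npy");d=np.load(f"pics/{n}0_d.npy");c=get_calibration(n)
    x,y,w,h=roi
    cv2.imwrite(f"pics/{n}_crop.png",cv2.resize(p[y:y+h,x:x+w,::-1],None,fx=3.4,fy=3.1,interpolation=cv2.INTER_CUBIC))
    W=cloud(c,d); m=np.zeros(d.shape,bool);m[y:y+h,x:x+w]=1;m&=d>0
    hsv=cv2.cvtColor(p,cv2.COLOR_RGB2HSV)
    white=m&(hsv[...,1]<40)&(hsv[...,2]>140)
    top=white&(W[...,2]>.072)&(W[...,2]<.088)
    k,lab,st,ce=cv2.connectedComponentsWithStats(white.astype(np.uint8))
    for i in range(1,k):
        if st[i,4]>60:
            Q=W[lab==i];print(n,st[i],Q.min(0).round(3),Q.max(0).round(3),np.median(Q,0).round(3))
    Q=W[top][:,:]; 
    vx=cv2.fitLine(Q.astype(np.float32),cv2.DIST_HUBER,0,.01,.01).ravel();print("top line",vx.round(4),len(Q),np.median(Q[:,2]))
    grey=m&(hsv[...,1]<70)&(hsv[...,2]<140)&(W[...,2]>.03)
    k,lab,st,ce=cv2.connectedComponentsWithStats(grey.astype(np.uint8))
    for i in range(1,k):
        if st[i,4]>25:
            Q=W[lab==i];print(n,"grey",st[i],Q.min(0).round(3),Q.max(0).round(3),np.median(Q,0).round(3))
    print("board z",[np.median(W[v,u]) for v,u in []])
E
```

```text
scene [ 290  202  123  135 3383] [ 0.512 -0.221 -0.003] [0.655 0.313 0.084] [ 0.614 -0.039  0.074]
scene [314 233  26  18 113] [ 0.439 -0.032 -0.004] [0.548 0.085 0.075] [0.514 0.007 0.071]
scene [411 320  37  43  85] [ 0.812 -0.141 -0.003] [0.836 0.038 0.072] [ 0.831 -0.069  0.069]
scene [433 360  17  18 171] [ 0.857 -0.107  0.003] [ 0.884 -0.055  0.04 ] [ 0.872 -0.09   0.031]
top line [-0.1234  0.9923  0.0052  0.6158 -0.0827  0.0764] 2120 0.07565001013683215
scene grey [354 201  18  37 364] [0.483 0.078 0.041] [0.566 0.198 0.131] [0.541 0.093 0.088]
scene grey [ 287  215  126  129 1005] [ 0.597 -0.224  0.03 ] [0.668 0.219 0.08 ] [ 0.639 -0.102  0.054]
scene grey [316 234  22  14 241] [ 0.495 -0.014  0.031] [0.533 0.025 0.074] [0.505 0.016 0.054]
scene grey [300 244  40  51 791] [ 0.5   -0.132  0.03 ] [0.591 0.016 0.132] [ 0.561 -0.106  0.067]
scene grey [ 397  305   63   75 1026] [ 0.83  -0.186  0.03 ] [0.884 0.047 0.072] [ 0.839 -0.069  0.058]
board z []
side [277 209  13  89 864] [ 0.567 -0.219  0.07 ] [0.641 0.218 0.085] [0.601 0.039 0.077]
top line [-0.1175  0.9931  0.0056  0.6024  0.0271  0.0777] 859 0.07748838670116387
side grey [220 190   8  20 104] [ 0.829 -0.424  0.03 ] [ 0.859 -0.291  0.074] [ 0.832 -0.337  0.049]
side grey [ 265  208   61  108 2036] [ 0.494 -0.228  0.03 ] [0.663 0.227 0.134] [0.574 0.029 0.067]
board z []
```

View pics/scene_crop.png

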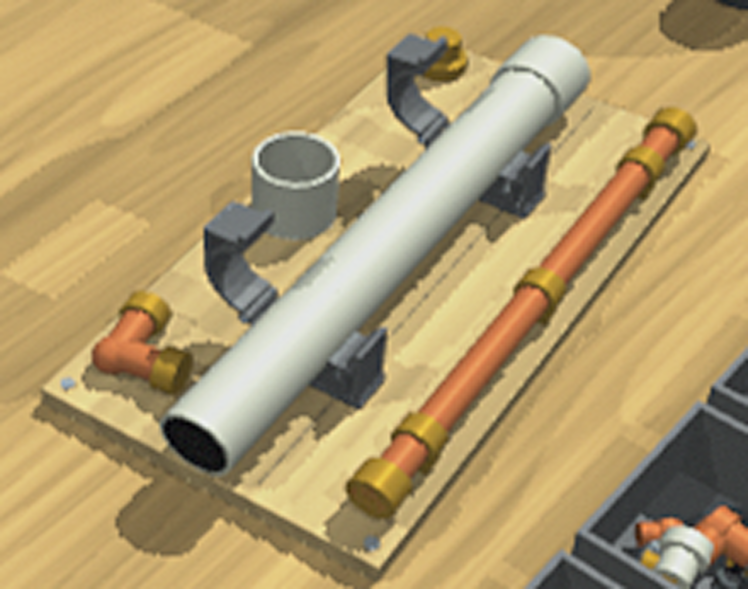

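```bash
python3 - <<'E'
from h import *
import bench
print([k for k in dir(bench) if not k.startswith('__')], getattr(bench,'tip_extent',None))
yaw=0.1205;o=np.array([0.605,0,0]);R=np.array([[np.cos(yaw),np.sin(yaw),0],[-np.sin(yaw),np.cos(yaw),0],[0,0,1]])
for n in ["scene","side"]:
    p=np.load(f"pics/{n}0_p.npy");d=np.load(f"pics/{n}0_d.npy");c=get_calibration(n)
    W=(cloud(c,d)-o)@R.T; hsv=cv2.cvtColor(p,cv2.COLOR_RGB2HSV)
    g=(d>0)&(hsv[...,1]<90)&(hsv[...,2]<150)&(abs(W[...,0])<.12)&(abs(W[...,1])<.21)
    for nm,m in [("strap",g&(W[...,2]>.088)&(W[...,0]<.0)),("latch",g&(W[...,2]>.05)&(W[...,2]<.076)&(W[...,0]>.035)&(W[...,0]<.065))]:
        k,lab,st,ce=cv2.connectedComponentsWithStats(m.astype(np.uint8))
        for i in range(1,k):
            if st[i,4]>12:
                Q=W[lab==i]*1000;print(n,nm,st[i],"5%",np.percentile(Q,4,axis=0).round(),"95%",np.percentile(Q,96,axis=0).round(),"med",np.median(Q,0).round())
    # pipe top points z>.065 both edges
    wh=(d>0)&(hsv[...,1]<45)&(hsv[...,2]>130)&(abs(W[...,0])<.04)&(abs(W[...,1])<.16)&(W[...,2]>.045)&(W[...,2]<.09)
    Q=W[wh]; A=np.c_[2*Q[:,0],2*(Q[:,2]),np.ones(len(Q))]
    print("u fit by v slices",[ (v,round(float(np.median(Q[(abs(Q[:,1]-v)<.02)&(Q[:,2]>.074),0])),4)) for v in (-.15,-.05,0,.05,.15)])
    s=np.linalg.lstsq(A,Q[:,0]**2+Q[:,2]**2,rcond=None)[0];print("circle",s[:2],np.sqrt(s[2]+s[0]**2+s[1]**2))
    # known radius: scan
E
```

```text
['MotionError', 'camera', 'get_calibration', 'get_obs', 'hand_in', 'tip_extent'] 0.014
scene strap [354 201  18  19 190] 5% [-66.  87.  93.] 95% [-38. 117. 130.] med [-55.  96. 122.]
scene strap [300 255  21  22 263] 5% [ -63. -125.   95.] 95% [-34. -96. 131.] med [ -50. -116.  124.]
scene latch [391 237  11  14  78] 5% [37. 87. 51.] 95% [ 48. 116.  71.] med [46. 98. 63.]
scene latch [341 296  13  16 101] 5% [  38. -125.   51.] 95% [ 48. -96.  71.] med [  46. -113.   63.]
u fit by v slices [(-0.15, 0.0007), (-0.05, 0.0007), (0, 0.0016), (0.05, 0.001), (0.15, 0.0022)]
circle [-0.00182486  0.04914899] 0.027839853666222904
side strap [294 208  11  18 105] 5% [ -61. -124.  100.] 95% [-37. -92. 132.] med [ -52. -101.  123.]
side strap [298 248  13  21 153] 5% [-65.  92.  96.] 95% [-40. 121. 131.] med [-55. 113. 122.]
side latch [265 228   5  12  41] 5% [  37. -121.   53.] 95% [ 47. -91.  74.] med [  42. -103.   64.]
side latch [264 270   6  14  60] 5% [36. 91. 50.] 95% [ 47. 121.  73.] med [ 42. 110.  62.]
u fit by v slices [(-0.15, -0.0018), (-0.05, 0.0007), (0, 0.0), (0.05, 0.0016), (0.15, 0.0028)]
circle [0.00057048 0.0675831 ] 0.012747997074948156
```

```bash
cat >> h.py <<'E'
from scipy.spatial.transform import Rotation as Rn
YAW=0.1205; O=np.array([0.605,0,0.]); B=np.array([[np.cos(YAW),-np.sin(YAW),0],[np.sin(YAW),np.cos(YAW),0],[0,0,1]])
def tool(o=None):
    o=o or get_obs(); w,x,y,z=o["eef_rot"]; return np.array(o["eef_pos"]),Rn.from_quat([x,y,z,w])
def shift(uvz,tip=.014):   # uvz: tip centre in mm, pipe frame -> tool shift mm, turn
    p,R=tool(); t=O+B@(np.array(uvz)/1000)+[0,0,tip]
    xd=B[:,0]; Rd=Rn.from_matrix(np.c_[xd,np.cross([0,0,-1],xd),[0,0,-1]])
    return (R.inv().apply(t-p)*1000).round(1),(R.inv()*Rd).as_rotvec().round(4)
def where():
    p,R=tool(); return (B.T@(p-O-[0,0,.014])*1000).round(1), R.as_matrix()[:,0].round(3)
E
python3 -c "
from h import *
print(where(),shift([-110,-109,160]),shift([-110,-109,105]))"
```

```text
(array([-464.9, -485.6,  230.6]), array([0.936, 0.351, 0.   ])) (array([ 433.7, -282.2,   71.1]), array([-1.300e-03, -1.000e-04,  2.382e-01])) (array([ 433.7, -282.1,  126.1]), array([-1.300e-03, -1.000e-04,  2.382e-01]))
```

```bash
python3 -m jog '[[[35,-23,0],[0,0,0.02],0],[[70,-46,0],[0,0,0.04],0],[[105,-69,0],[0,0,0.06],0],[[140,-92,5],[0,0,0.08],0],[[175,-115,10],[0,0,0.1],0],[[210,-138,15],[0,0,0.12],0],[[245,-161,20],[0,0,0.14],0],[[280,-184,30],[0,0,0.16],0],[[315,-207,40],[0,0,0.18],0],[[350,-230,50],[0,0,0.2],0],[[385,-252,60],[0,0,0.22],0],[[415,-270,68],[0,0,0.238],0],[[434,-282,71],[0,0,0.238],0],[[434,-282,71],[0,0,0.238],0],[[434,-282,71],[0,0,0.238],0]]'
python3 - <<'E'
from h import *
print(where(),shift([-110,-109,105]),get_obs()["wrist_force"])
p,d=camera("wrist");cv2.imwrite("pics/w1.png",p[:,:,::-1])
p,d=camera("scene");cv2.imwrite("pics/s1.png",cv2.resize(p[130:360,200:500,::-1],None,fx=2.5,fy=2.5))
E
```

```text
time_s: 1.4
eef_pos: [0.5093, -0.12, 0.1734]
eef_rot: [-0.001, 0.998, 0.062, -0.001]
wrist_force: [0.4, -0.3, 0.3]
opening: 0.002
(array([-109.5, -107.6,  159.4]), array([ 0.992,  0.124, -0.001])) (array([-0.5,  1.5, 54.4]), array([-0.002 ,  0.0014,  0.0036])) [ 0.40989083 -0.30292421  0.26028244]
```

View pics/s1.png

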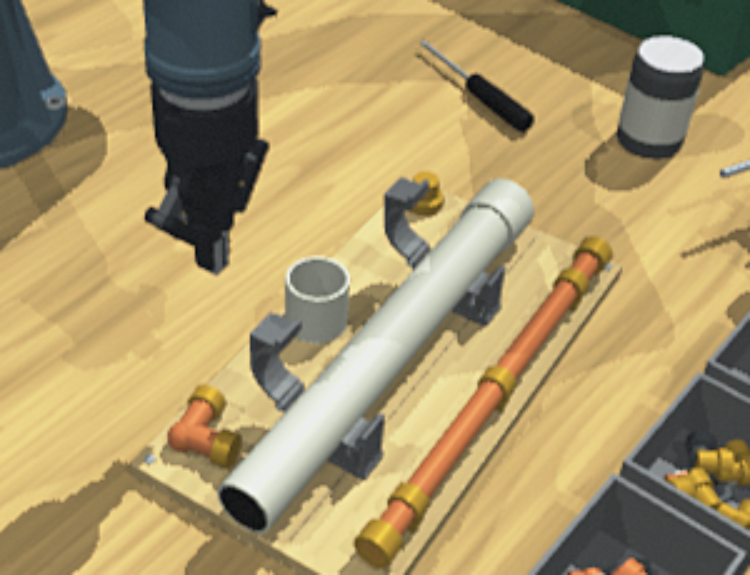

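View pics/w1.png

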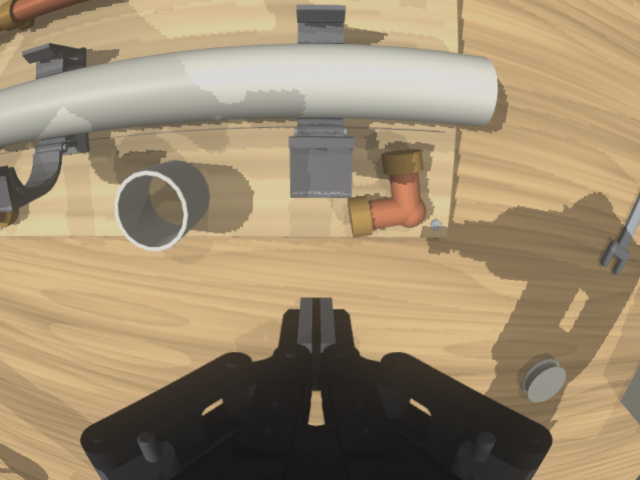

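The wrist view shows strap b's pad centred at column 321, just right of the shut fingertips at column 316. That puts v at about -109.5 mm, which agrees with the depth measurement.

```bash
python3 -m jog '[[[0,1.5,27],[0,0,0],0],[[0,1.5,52],[0,0,0],0],[[15,1.5,52],[0,0,0],0],[[28,1.5,51],[0,0,0],0],[[36,1.5,49],[0,0,0],0],[[44,1.5,45],[0,0,0],0],[[52,1.5,42],[0,0,0],0],[[60,1.5,40],[0,0,0],0],[[68,1.5,40],[0,0,0],0],[[76,1.5,40],[0,0,0],0],[[84,1.5,41],[0,0,0],0],[[92,1.5,43],[0,0,0],0],[[100,1.5,45],[0,0,0],0],[[106,1.5,49],[0,0,0],0],[[112,1.5,53],[0,0,0],0],[[118,1.5,58],[0,0,0],0],[[122,1.5,62],[0,0,0],0],[[126,1.5,66],[0,0,0],0],[[128,1.5,69],[0,0,0],0],[[129,1.5,71],[0,0,0],0]]'
python3 - <<'E'
from h import *
print(where(),shift([20,-109.5,84]),get_obs()["wrist_force"])
p,d=camera("scene");cv2.imwrite("pics/s2.png",cv2.resize(p[150:360,240:460,::-1],None,fx=3,fy=2.85))
E
```

```text
time_s: 3.17
eef_pos: [0.6372, -0.1077, 0.1028]
eef_rot: [-0.001, 0.998, 0.06, -0.001]
wrist_force: [-0.8, -0.9, -0.4]
opening: -0.003
(array([  19. , -110.8,   88.8]), array([ 0.993,  0.121, -0.001])) (array([ 1. , -1.3,  4.8]), array([-0.0012,  0.001 ,  0.0005])) [-0.75346489 -0.93908686 -0.42369261]
```

View pics/s2.png

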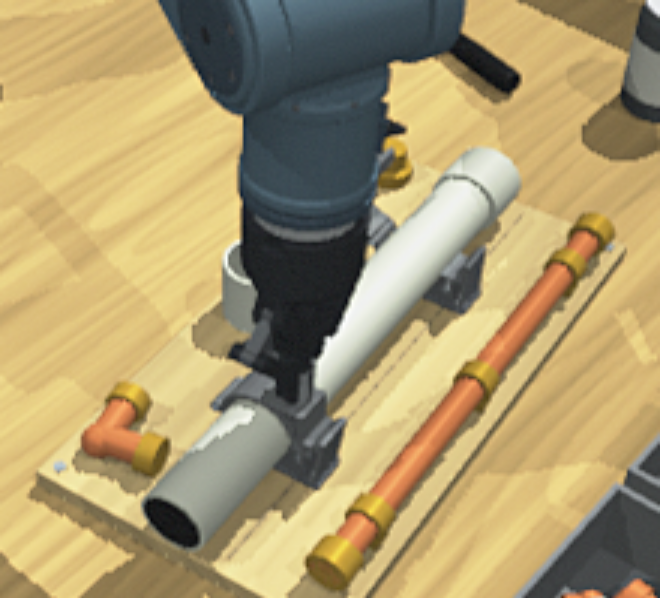

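The strap is down over the pipe at about (290,395), with its toe at the latch. Next I press in small steps.

```bash
python3 -m jog '[[[1,-1,2],[0,0,0],0],[[1,-1,4],[0,0,0],0],[[1,-1,5],[0,0,0],0],[[1,-1,5.5],[0,0,0],0],[[1,-1,6],[0,0,0],0],[[1,-1,6],[0,0,0],0]]'
python3 -c "
from h import *
print(where())"
```

```text
time_s: 3.72
eef_pos: [0.6387, -0.1065, 0.0967]
eef_rot: [-0.001, 0.998, 0.06, 0.0]
wrist_force: [2.5, -0.2, 2.0]
opening: 0.003
(array([  20.6, -109.8,   82.7]), array([0.993, 0.121, 0.001]))
```

```bash
python3 -m jog '[[[0,0,0.5],[0,0,0],0],[[0,0,1],[0,0,0],0],[[0,0,1.5],[0,0,0],0],[[0,0,1.5],[0,0,0],0]]'
python3 - <<'E'
from h import *
print(where())
p,d=camera("scene");cv2.imwrite("pics/s3.png",cv2.resize(p[240:340,280:380,::-1],None,fx=6,fy=6,interpolation=cv2.INTER_CUBIC))
E
```

```text
time_s: 4.05
eef_pos: [0.639, -0.1066, 0.0962]
eef_rot: [-0.0, 0.998, 0.06, 0.001]
wrist_force: [-0.3, 0.6, 7.2]
opening: -0.002
(array([  20.9, -109.9,   82.2]), array([0.993, 0.121, 0.001]))
```

View pics/s3.png

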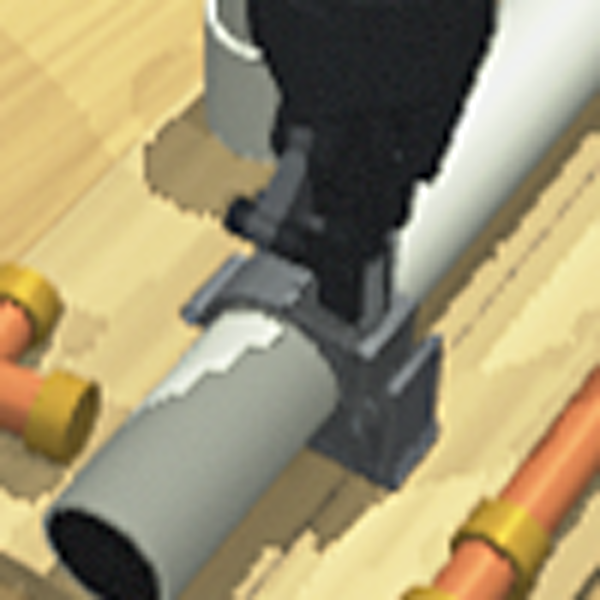

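```bash
python3 -m jog '[[[0,0,1],[0,0,0],0],[[0,0,2],[0,0,0],0],[[0,0,3],[0,0,0],0],[[0,0,3],[0,0,0],0]]'
python3 - <<'E'
from h import *
print(where())
E
```

```text
time_s: 4.43
eef_pos: [0.6392, -0.1067, 0.0959]
eef_rot: [-0.0, 0.998, 0.061, 0.001]
wrist_force: [-5.2, 2.1, 19.1]
opening: 0.005
(array([  21.1, -110. ,   81.9]), array([0.993, 0.121, 0.002]))
```

It holds 19 N with only 0.3 mm of further travel, so it looks to be on the stop. I'll lift off and check.

```bash
python3 -m jog '[[[0,0,-2],[0,0,0],0],[[-1,0,-10],[0,0,0],0],[[-20,0,-35],[0,0,0],0],[[-60,0,-60],[0,0,0],0],[[-100,0,-80],[0,0,0],0],[[-130,0,-80],[0,0,0],0],[[-130,0,-80],[0,0,0],0]]'
python3 - <<'E'
from h import *
print(where(),shift([-110,104,160]),get_obs()["wrist_force"])
p,d=camera("scene");cv2.imwrite("pics/s4.png",cv2.resize(p[240:340,280:380,::-1],None,fx=6,fy=6,interpolation=cv2.INTER_CUBIC))
c=get_calibration("scene");W=(cloud(c,d)-O)@B
hsv=cv2.cvtColor(p,cv2.COLOR_RGB2HSV)
m=(d>0)&(hsv[...,1]<90)&(hsv[...,2]<150)&(abs(W[...,1]+.109)<.012)&(abs(W[...,0])<.06)
for a in range(-40,60,5):
    s=W[m&(abs(W[...,0]*1000-a)<2.5)]
    if len(s):print(a,len(s),(s[:,2].max()*1000).round(1),(np.median(s[:,2])*1000).round(1))
E
```

```text
time_s: 5.02
eef_pos: [0.5036, -0.1214, 0.1751]
eef_rot: [-0.001, 0.998, 0.06, -0.002]
wrist_force: [0.7, -0.0, -1.0]
opening: -0.0
(array([-115.3, -108.4,  161.1]), array([ 0.993,  0.12 , -0.004])) (array([   5.3, -212.4,    1.6]), array([-0.0024,  0.0041,  0.0001])) [ 0.6774591  -0.03622125 -1.04399206]
-40 3 56.4 55.7
-35 17 60.5 57.9
-30 3 65.6 61.7
-25 11 73.7 72.6
-20 12 77.8 76.5
-15 16 81.1 79.9
-10 17 83.1 81.0
-5 17 84.7 82.1
0 22 85.3 82.8
5 22 85.6 83.7
10 23 86.2 83.8
15 24 86.2 83.8
20 37 86.3 83.3
25 44 86.5 71.0
30 28 87.4 84.4
35 77 87.8 71.5
40 14 66.1 62.9
45 74 72.6 56.7
50 48 71.9 37.3
```

View pics/s4.png

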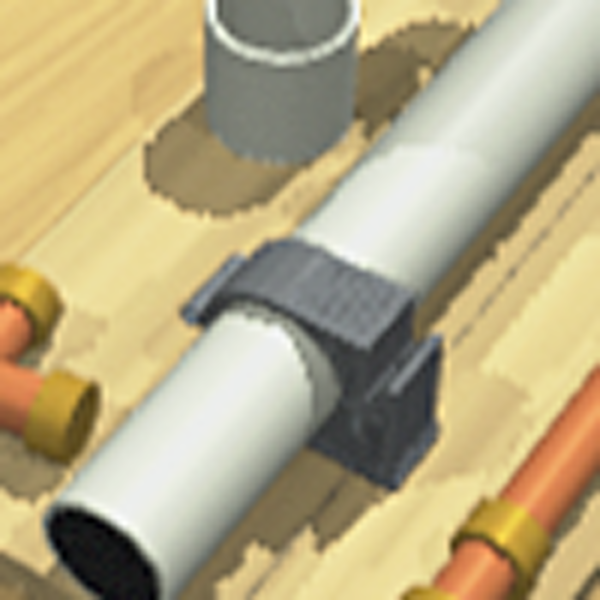

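With nothing touching it, strap b stays level over the pipe. Its pad is at about 84 mm, around (355,310), so it has latched. Next is strap a.

```bash
python3 -m jog '[[[1,-30,0],[0,0,0],0],[[2,-65,0],[0,0,0],0],[[3,-100,0],[0,0,0],0],[[4,-135,0],[0,0,0],0],[[5,-170,0],[0,0,0],0],[[5,-200,1],[0,0,0],0],[[5,-212,1.5],[0,0.003,0],0],[[5,-212,1.5],[0,0.003,0],0],[[5,-212,1.5],[0,0.003,0],0]]'
python3 - <<'E'
from h import *
print(where())
p,d=camera("wrist");cv2.imwrite("pics/w5.png",p[:,:,::-1])
p,d=camera("scene");cv2.imwrite("pics/s5.png",cv2.resize(p[130:360,200:500,::-1],None,fx=2.5,fy=2.5))
E
```

```text
time_s: 5.82
eef_pos: [0.4863, 0.0894, 0.1739]
eef_rot: [-0.001, 0.998, 0.061, 0.001]
wrist_force: [0.5, 0.2, -0.7]
opening: -0.002
(array([-107.1,  103. ,  159.9]), array([0.993, 0.121, 0.001]))
```

View pics/w5.png

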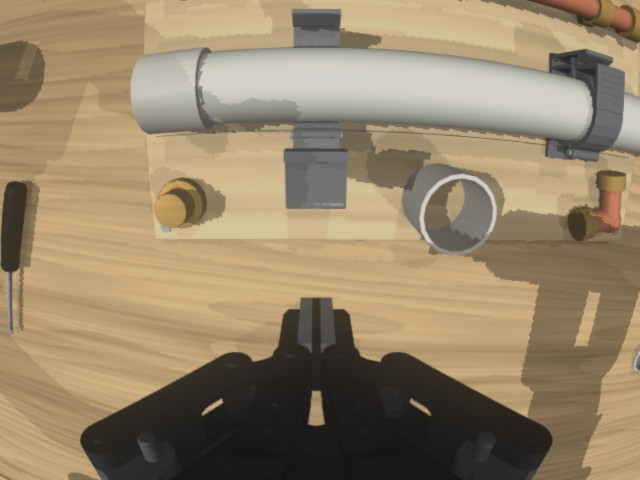

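Strap a's pad is centred at column 316, in line with the fingertips. I'll repeat the same motion here.

```bash
python3 -m jog '[[[0,0,27],[0,0,0],0],[[0,0,54],[0,0,0],0],[[12,0,54],[0,0,0],0],[[23,0,53],[0,0,0],0],[[31,0,50],[0,0,0],0],[[40,0,46],[0,0,0],0],[[48,0,43],[0,0,0],0],[[57,0,41],[0,0,0],0],[[66,0,40],[0,0,0],0],[[74,0,40],[0,0,0],0],[[82,0,41],[0,0,0],0],[[90,0,43],[0,0,0],0],[[98,0,46],[0,0,0],0],[[104,0,50],[0,0,0],0],[[110,0,54],[0,0,0],0],[[116,0,59],[0,0,0],0],[[120,0,63],[0,0,0],0],[[124,0,67],[0,0,0],0],[[126,0,70],[0,0,0],0],[[127,0,72],[0,0,0],0]]'
python3 - <<'E'
from h import *
print(where(),shift([20.5,103.5,83]))
p,d=camera("scene");cv2.imwrite("pics/s6.png",cv2.resize(p[180:290,330:440,::-1],None,fx=5,fy=5,interpolation=cv2.INTER_CUBIC))
E
```

```text
time_s: 7.58
eef_pos: [0.613, 0.1034, 0.102]
eef_rot: [-0.001, 0.998, 0.06, 0.001]
wrist_force: [0.5, 0.3, -0.8]
opening: 0.001
(array([ 20.4, 101.7,  88. ]), array([0.993, 0.119, 0.002])) (array([ 0.1, -1.8,  5. ]), array([-0.001 , -0.0017, -0.0014]))
```

View pics/s6.png

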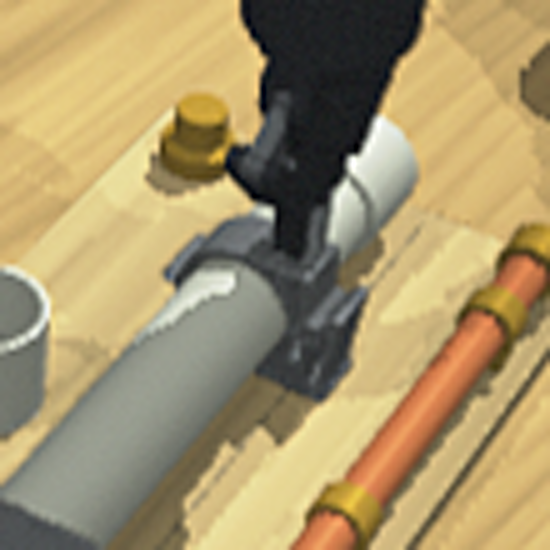

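Strap a is down over the pipe, with its toe at the latch near (330,310). I'll press in steps.

```bash
python3 -m jog '[[[0,-2,2],[0,0,0],0],[[0,-2,4],[0,0,0],0],[[0,-2,5],[0,0,0],0],[[0,-2,6],[0,0,0],0],[[0,-2,7],[0,0,0],0],[[0,-2,7],[0,0,0],0]]'
python3 -c "
from h import *
print(where())"
```

```text
time_s: 8.13
eef_pos: [0.6137, 0.1056, 0.0962]
eef_rot: [-0.001, 0.998, 0.06, 0.002]
wrist_force: [-0.4, -0.2, 8.8]
opening: 0.003
(array([ 21.3, 103.8,  82.2]), array([0.993, 0.119, 0.004]))
```

```bash
python3 -m jog '[[[0,0,1],[0,0,0],0],[[0,0,2],[0,0,0],0],[[0,0,3],[0,0,0],0],[[0,0,3],[0,0,0],0]]' && python3 -m jog '[[[0,0,-2],[0,0,0],0],[[-1,0,-10],[0,0,0],0],[[-20,0,-40],[0,0,0],0],[[-60,0,-75],[0,0,0],0],[[-100,0,-110],[0,0,0],0],[[-140,0,-140],[0,0,0],0],[[-170,0,-150],[0,0,0],0],[[-170,0,-150],[0,0,0],0],[[-170,0,-150],[0,0,0],0],[[-170,0,-150],[0,0,0],0],[[-170,0,-150],[0,0,0],0],[[-170,0,-150],[0,0,0],0]]'
python3 - <<'E'
from h import *
print(where(),get_obs()["wrist_force"])
p,d=camera("scene");cv2.imwrite("pics/s7.png",cv2.resize(p[190:350,260:460,::-1],None,fx=4,fy=3.7,interpolation=cv2.INTER_CUBIC))
c=get_calibration("scene");W=(cloud(c,d)-O)@B
hsv=cv2.cvtColor(p,cv2.COLOR_RGB2HSV)
p2,d2=camera("side");cv2.imwrite("pics/d7.png",cv2.resize(p2[190:340,220:350,::-1],None,fx=4.5,fy=4,interpolation=cv2.INTER_CUBIC))
for v in (-.109,.103):
    m=(d>0)&(hsv[...,1]<90)&(hsv[...,2]<150)&(abs(W[...,1]-v)<.012)
    print([(a,*(np.percentile(s[:,2],[50,97])*1000).round(1)) for a in range(-20,55,5) if len(s:=W[m&(abs(W[...,0]*1000-a)<2.5)])>3])
E
```

```text
time_s: 8.47
eef_pos: [0.6139, 0.1056, 0.0959]
eef_rot: [-0.0, 0.998, 0.06, 0.002]
wrist_force: [-8.8, -0.6, 18.3]
opening: -0.0
time_s: 9.47
eef_pos: [0.4447, 0.0852, 0.2444]
eef_rot: [-0.001, 0.998, 0.06, 0.001]
wrist_force: [-0.2, -0.4, -0.2]
opening: 0.001
(array([-148.9,  103.9,  230.4]), array([0.993, 0.119, 0.003])) [-0.24230193 -0.3741768  -0.20597514]
[(-20, np.float64(75.9), np.float64(78.0)), (-15, np.float64(79.0), np.float64(80.8)), (-10, np.float64(81.2), np.float64(83.3)), (-5, np.float64(82.9), np.float64(85.4)), (0, np.float64(83.4), np.float64(85.7)), (5, np.float64(83.2), np.float64(85.9)), (10, np.float64(84.0), np.float64(85.3)), (15, np.float64(84.3), np.float64(86.2)), (20, np.float64(83.2), np.float64(85.5)), (25, np.float64(82.0), np.float64(85.5)), (30, np.float64(83.8), np.float64(85.7)), (35, np.float64(71.1), np.float64(85.5)), (40, np.float64(61.2), np.float64(66.2)), (45, np.float64(57.6), np.float64(71.5)), (50, np.float64(34.1), np.float64(67.4))]
[(-20, np.float64(76.1), np.float64(77.8)), (-15, np.float64(79.1), np.float64(80.5)), (-10, np.float64(81.3), np.float64(83.2)), (-5, np.float64(82.7), np.float64(85.1)), (0, np.float64(83.0), np.float64(85.4)), (5, np.float64(83.6), np.float64(85.1)), (10, np.float64(83.9), np.float64(85.6)), (15, np.float64(84.1), np.float64(85.9)), (20, np.float64(73.9), np.float64(86.2)), (25, np.float64(71.4), np.float64(85.6)), (30, np.float64(82.7), np.float64(85.3)), (35, np.float64(69.8), np.float64(85.7)), (40, np.float64(33.9), np.float64(66.9)), (45, np.float64(58.0), np.float64(70.6)), (50, np.float64(31.3), np.float64(66.8))]
```

View pics/s7.png

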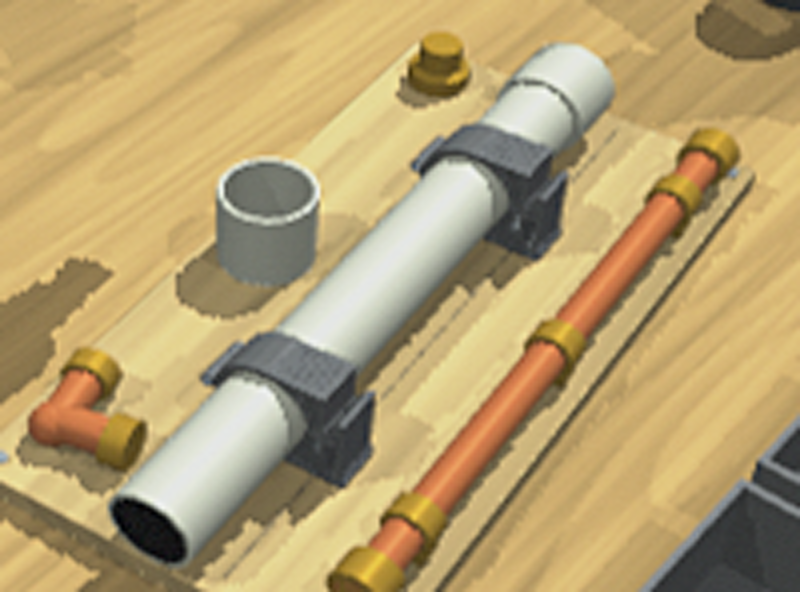

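View pics/d7.png

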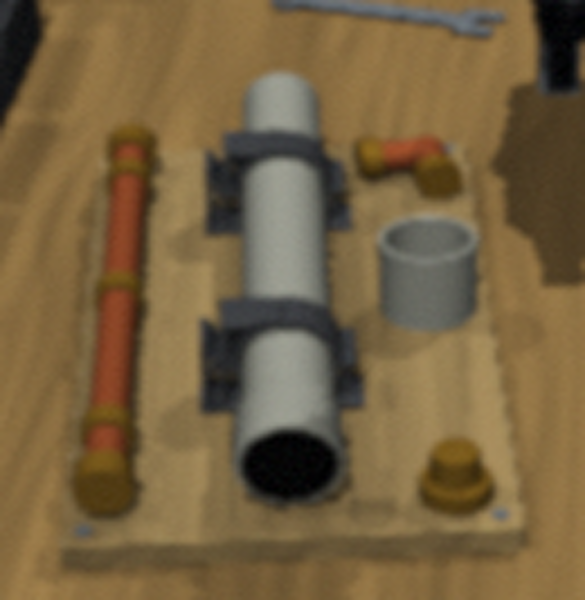

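Both views show the two straps closed and level across the pipe with the hand clear. The pipe, coupling, elbow and union are where they started.

```bash
python3 -c "
from bench import *
print(hand_in())"
```

```text
the job is handed in; nothing more can be done
None
```

Both clip straps are closed over the pipe, strap b first and then strap a, and the job was handed in at about 9.6 s. With the gripper shut I swung each strap over and pressed its pad down in small steps. Each stopped moving at the end of its travel at about 19 N.

- **Straps:** In the last pictures, with the robot clear, both straps stay level. Both pads are at about 84 mm, the stated closed height. An unlatched strap would spring up past 1 rad, so I take both as latched. I could not see the toes under the lips directly.
- **Other items:** The pipe, coupling, elbow and union look undisturbed in the pictures, and I never worked near the bench tools. I did not measure any of their positions again.
- **Disagreement:** The two fixed cameras differed by about 4 mm in where the clips sit along the pipe. I used the average, and the wrist camera agreed with it. No checks failed.

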